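Start the cooling timers of three loaves in order

ROBOT

A 6-joint arm with a two-finger parallel gripper is mounted at the origin on the work surface. World frame = base frame: x ahead of the robot, y to its left, z up, the work surface at z = 0. Lengths are in m, angles in rad, forces in N, time in s.
With the tool pointing down it reaches from about 0.35 to 0.975 m from the base axis. Payload 4.9 kg.
Tool frame: the origin (TCP) lies between the finger pads; the fingertips stand 22 mm ahead of it and the grasp point (between the pads) lies 3 mm ahead of it; z points along the fingers, y is the line along which they close (so a half turn about z gives the same grasp; the last joint's range is limited). The gripper opens to 85 mm and grips with 20 to 120 N. Pads are 22 mm wide; open, the fingers measure 114 mm over their backs; the gripper's body (76 mm by 85 mm) begins 54 mm behind the grasp point. The pads swing forward as they close: fully open they stand 13 mm farther back than shut.
Start: joints at [-0.119, 0.053, 1.613, -0, 1.476, -0.119], TCP at [0.625, 0, 0.253] pointing down, gripper open.
Joint ranges: [-3.01, 3.01], [-1.01, 2.22], [0.06, 2.58], [-1.02, 4.17], [0.09, 2.62], [-3.14, 3.14]. Speed limits (rad/s): [2.57, 2.57, 3.14, 3.14, 3.14, 3.14].

INTERFACE

Orientations are given as a unit quaternion [w, x, y, z].
In Python, from plant import state, grab_frame, get_calibration, job_done, recognise, regions_of gives the robot as it stands.
- The arm moves only by the tool apply_moves, never from a script. Its argument "targets" is a list of rows, each an object with "translation": the shift along the tool's x, y, z normalised to -1 to 1, where 1 is 100 mm, a list of three; "twist": the turn about the tool's z normalised to -1 to 1, where 1 is 0.1 rad; "hand": the opening, from 0 (shut) to 1 (fully open). A call has 1 to 8 rows; each row shifts and turns the commanded pose from where the row before left it, along the tool's axes as they then stand; what a row does not reach is not made up. A row lasts 1/10 s, in which the tool goes at most 50 mm and 8.59 degrees, less where a joint would pass 70% of its speed; a pose out of reach is approached as far as the arm can. A call with a number of a shift or a turn outside -1 to 1 is refused whole. A call with a gripper value outside its range is refused whole. The fingers move at their own pace and stop on an object; the grip force is fixed at half the most. Time passes only in rows, so rows that do not move let the fingers close. It gives the time, the measured TCP pose, the force, the opening and the grip force at its end, in the units of the state.
- state(): the state, without advancing time (a new reading comes with each control period).
- grab_frame(name): name is "scene" or "side" or "wrist"; returns the picture (400x640x3 uint8, red, green, blue); there is no depth.
- get_calibration(name): a dict with "camera_matrix" (3x3 intrinsics, pixels), "pose" (4x4, takes a point from camera to world coordinates). Camera axes: x right, y up, looking along -z (the intrinsics and any distortion apply to the point x, -y, -z); pixel columns grow to the right and rows downward; lengths in m; the calibration is good to about 2 mm. The wrist camera is an equidistant fisheye: a pixel r from the principal point sees the ray r / f radians off the axis. A picture is of the moment at which its call begins: read the wrist's pose just before it. get_calibration takes no time and is no camera call; for the wrist camera it gives the pose at the moment of the call.
- job_done(): hands the job in; it is judged then, once.
Trained networks look in the newest picture that a camera, given by its name, has taken for a name from the list of things; names that differ only in an ending like _2 or _b are one class to them, and where a whole thing is asked for, a point or a joint stands for the part that bears it (a point fixed in the world has none). Each returns a list of dicts, best first, with "score" (0 to 1); they miss things now and then, are a little off and sometimes report something else, mostly with a low value. They report only what shows in the picture. A call takes as long as a camera call. They do not tell look-alikes from the thing itself.
- recognise(camera, query): "point" ([x, y, z] in m, in world coordinates, good to about 4 mm: the middle of the surface that is visible of it).
- regions_of(camera, query): "pixels" (400x640 bool, what is visible of it).
The state is a dict: "time": time; "joint_pos": joint angles; "joint_vel": joint speeds; "joint_efforts": joint torques, N m; "tool_pos": TCP position; "tool_rot": TCP orientation; "contact_force": force on the tool from outside, world axes, zero at the start; "ft_torque": the same for the moment, N m; "gripper_width": opening from 0.0 (shut) to 1.0 (fully open); "grasp_force": force on a finger pad.
Only numpy, scipy, OpenCV 4.12 (cv2) and the standard library are available. Lean on these libraries where they do the work, as an engineer would, in place of code of your own. Each camera call takes 0.05 s, during which the arm holds its last target. There are 200 camera calls.

TASK

The loaves have just come out of the oven, so start their cooling timers: with a fingertip, press the red plunger on top of each timer lightly down until it stays down, first on the timer in front of the round loaf, then the one in front of the long loaf, and last the one in front of the ring loaf (in front means on the robot's side). Press with no more than about 20 newtons, and leave the timers, the loaves and the sieve standing where they are, without picking any of them up.

Things in the scene. Friction and masses are not known exactly. Their poses are not given: they have to be found in the camera images.
- loaf_round: Baked round loaf: mid-brown dome 160 mm across, 79 mm high, with a white flour cross on top. Loose, 0.75 kg. Origin: centre of its underside.
- loaf_long: Baked long loaf: light-brown spindle 190 mm long (along its y axis), 94 mm wide, 95 mm high, with slanting white flour stripes. Loose, 0.6 kg. Origin: centre of its underside.
- loaf_ring: Baked ring loaf: dark-brown ring, 156 mm outside and 52 mm hole, 52 mm high. Loose, 0.5 kg. Origin: centre of its underside.
- sieve: Empty steel flour sieve, an open drum 185 mm across and 55 mm high, standing to the left of the work (+y). Loose, 0.35 kg. Origin: centre of its underside.
- timer_round: Kitchen timer that stands in front of the round loaf (on the robot's side of it, centre about 135 to 155 mm from the loaf's centre): blue round body 84 mm across and 34 mm high, with a red plunger in the middle of its top. Loose, about 0.4 kg, flat on the bench. The three timers look alike. Origin: centre of its underside, z up.
- top_round (a point): Centre of the flat top of the red plunger of that timer (in front of the round loaf). The plunger is 40 mm across; untouched, its top is 60 mm above the bench when up and 48 mm when fully down (14 mm still stands above the timer). Its cap gives on a spring under the finger (about 1.2 N per mm, up to 10 mm) and comes back when let go, so to get the plunger fully down the finger goes some 4 mm lower than that, to about 44 mm above the bench. The point moves with the cap.
- plunger_round (a joint): How far the red plunger of the timer in front of the round loaf is pushed straight down (without the give of the sprung cap): 0 up, 0.012 m fully down (hard stop). It moves against a steady friction of about 4 N, does not return and stays where it is left; the timer runs once it is 0.007 m or more down. It starts up, within 0.0015 m.
- timer_long: Kitchen timer that stands in front of the long loaf (on the robot's side of it, centre about 135 to 155 mm from the loaf's centre): blue round body 84 mm across and 34 mm high, with a red plunger in the middle of its top. Loose, about 0.4 kg, flat on the bench. The three timers look alike. Origin: centre of its underside, z up.
- top_long (a point): Centre of the flat top of the red plunger of that timer (in front of the long loaf). The plunger is 40 mm across; untouched, its top is 60 mm above the bench when up and 48 mm when fully down (14 mm still stands above the timer). Its cap gives on a spring under the finger (about 1.2 N per mm, up to 10 mm) and comes back when let go, so to get the plunger fully down the finger goes some 4 mm lower than that, to about 44 mm above the bench. The point moves with the cap.
- plunger_long (a joint): How far the red plunger of the timer in front of the long loaf is pushed straight down (without the give of the sprung cap): 0 up, 0.012 m fully down (hard stop). It moves against a steady friction of about 4 N, does not return and stays where it is left; the timer runs once it is 0.007 m or more down. It starts up, within 0.0015 m.
- timer_ring: Kitchen timer that stands in front of the ring loaf (on the robot's side of it, centre about 135 to 155 mm from the loaf's centre): blue round body 84 mm across and 34 mm high, with a red plunger in the middle of its top. Loose, about 0.4 kg, flat on the bench. The three timers look alike. Origin: centre of its underside, z up.
- top_ring (a point): Centre of the flat top of the red plunger of that timer (in front of the ring loaf). The plunger is 40 mm across; untouched, its top is 60 mm above the bench when up and 48 mm when fully down (14 mm still stands above the timer). Its cap gives on a spring under the finger (about 1.2 N per mm, up to 10 mm) and comes back when let go, so to get the plunger fully down the finger goes some 4 mm lower than that, to about 44 mm above the bench. The point moves with the cap.
- plunger_ring (a joint): How far the red plunger of the timer in front of the ring loaf is pushed straight down (without the give of the sprung cap): 0 up, 0.012 m fully down (hard stop). It moves against a steady friction of about 4 N, does not return and stays where it is left; the timer runs once it is 0.007 m or more down. It starts up, within 0.0015 m.
Not all that is in view belongs to the job. What is shaped like the timer_ring but pink is not meant.

How it is judged:
On the way, in this order (a step that is already met when the one before it is completed fails the run):
1. the plunger of the timer in front of the round loaf is pressed down, after those before it and before those after it (value of joint plunger_round above 0.007 m and value of joint each of plunger_long, plunger_ring below 0.004 m), for 0.1 s.
2. the plunger of the timer in front of the long loaf is pressed down, after those before it and before those after it (value of joint each of plunger_round, plunger_long above 0.007 m and value of joint plunger_ring below 0.004 m), for 0.1 s.
3. the plunger of the timer in front of the ring loaf is pressed down, after those before it and before those after it (value of joint each of plunger_round, plunger_long, plunger_ring above 0.007 m), for 0.1 s.
At the end, for the whole second after the job is handed in: All three plungers are at least 7 mm down (of 12 mm); the timers, loaves and sieve are upright (within 0.1 rad), at rest (below 0.02 m/s) and within 20 mm of where they started (all of step 3 and distance of each of loaf_round, loaf_long, loaf_ring, sieve, timer_round, timer_long, timer_ring from where it was at the start of the episode below 0.02 m and angle between each of loaf_round, loaf_long, loaf_ring, sieve, timer_round, timer_long, timer_ring's own z axis and vertical below 0.1 rad and linear speed of each of loaf_round, loaf_long, loaf_ring, sieve, timer_round, timer_long, timer_ring below 0.02 m/s); the robot touches nothing.
It fails at once if a timer is pressed before its turn (long before the round loaf's timer runs, ring before the long loaf's runs) ((value of joint plunger_long above 0.004 m and value of joint plunger_round below 0.007 m) or (value of joint plunger_ring above 0.004 m and value of joint plunger_long below 0.007 m)).
It fails at once if a timer is pushed harder than a light press (more than 20 N) (contact force between any of the fingers, the arm and timer_round above 20 N or contact force between any of the fingers, the arm and timer_long above 20 N or contact force between any of the fingers, the arm and timer_ring above 20 N).
It fails at once if a timer, loaf or the sieve is lifted more than 10 mm off the bench (height (world z) of any of loaf_round, loaf_long, loaf_ring, sieve, timer_round, timer_long, timer_ring above 0.01 m).
It fails at once if a timer, loaf or the sieve is shifted more than 20 mm (distance of any of loaf_round, loaf_long, loaf_ring, sieve, timer_round, timer_long, timer_ring from where it was at the start of the episode above 0.02 m).
It fails at once if a timer, loaf or the sieve is tipped more than 0.3 rad (angle between any of loaf_round, loaf_long, loaf_ring, sieve, timer_round, timer_long, timer_ring's own z axis and vertical above 0.3 rad).
It also fails if it takes over 58 s, if anything falls off the work surface, if the arm or the gripper's body presses on something with over 40 N, if the wrist force passes 120 N, or if a joint passes its speed limit or range.

## Working session

There is one attempt and no reset: what is moved stays moved. The work goes in short steps, Python scripts to look and compute and a tool call to move; the robot and the scene stay as the last step left them, time stands still between calls to the robot, and variables do not carry over. Pictures are saved under pics/ and viewed, at most 10 in all, crops included, and the job is handed in when it is done.

Besides the shell and the picture viewer there is one more tool, called after ">>>" in YAML: its name, and indented under it one key for each argument. apply_moves: Moves the arm, as the interface text tells. Its arguments: {"type":"object","properties":{"targets":{"type":"array"}},"required":["targets"]}

```bash
mkdir -p pics; python3 - <<'E'
from plant import *
import cv2,numpy as np
for c in ["scene","side"]:
    im=grab_frame(c); cv2.imwrite(f"pics/{c}0.png",im[:,:,::-1])
    for q in ["loaf_round","loaf_long","loaf_ring","timer_round","top_round","sieve"]:
        print(c,q,[(np.round(d["point"],3).tolist(),round(d["score"],2)) for d in recognise(c,q)])
s=state();print(s["time"],s["tool_pos"],s["tool_rot"],s["contact_force"],s["gripper_width"])
E
```

```text
scene loaf_round [([0.639, 0.237, 0.059], 0.97), ([0.685, -0.027, 0.048], 0.33)]
scene loaf_long [([0.719, -0.261, 0.077], 0.97)]
scene loaf_ring [([0.688, -0.026, 0.05], 0.78)]
scene timer_round [([0.49, 0.25, 0.03], 0.55)]
scene top_round [([0.556, -0.27, 0.06], 0.47), ([0.484, 0.259, 0.058], 0.43), ([0.49, 0.251, 0.031], 0.17)]
scene sieve [([0.524, 0.542, 0.021], 0.6)]
side loaf_round [([0.592, 0.288, 0.067], 0.71)]
side loaf_long [([0.676, -0.209, 0.072], 0.68)]
side loaf_ring [([0.662, 0.009, 0.049], 0.66)]
side timer_round [([0.457, 0.274, 0.035], 0.78)]
side top_round [([0.463, 0.268, 0.061], 0.63)]
side sieve [([0.536, 0.535, 0.002], 0.89)]
0.7 [ 6.24990607e-01 -3.15219417e-05  2.53331986e-01] [1.41073328e-05 7.07130166e-01 7.07083395e-01 1.76947753e-05] [-0.33217043 -0.35343312  0.16020975] 0.9966668020041631
```

View pics/scene0.png

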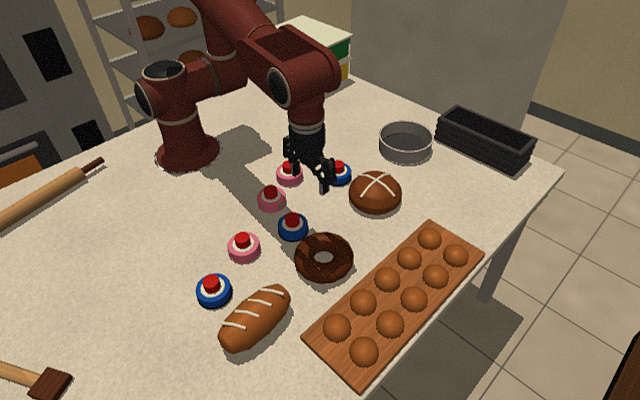

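View pics/side0.png

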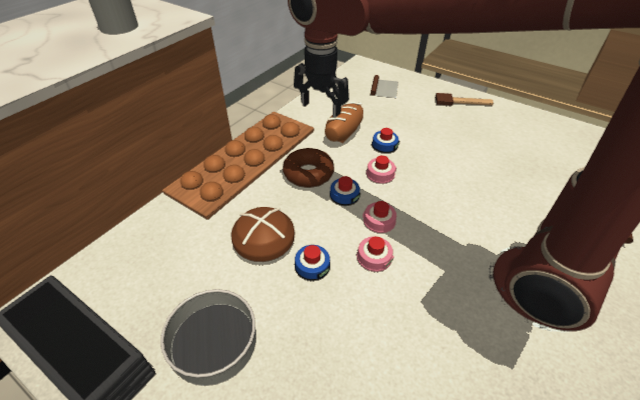

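The blue timers in scene are at (340,172), (214,290) and (292,227). In side they are at (312,260), (385,140) and (345,190). They stand in front of the round, long and ring loaves respectively. The pink ones, at (288,173), (271,197) and (244,246) in scene, are decoys. I'll triangulate the red tops and confirm with one crop.

```bash
cat > h.py <<'E'
from plant import *
import cv2,numpy as np
def ray(c,u,v,cal=None):
    cal=cal or get_calibration(c); K=np.array(cal["camera_matrix"]); P=np.array(cal["pose"])
    x=(u-K[0,2])/K[0,0]; y=(v-K[1,2])/K[1,1]
    if c=="wrist":
        r=np.hypot(x,y); d=np.array([0,0,1.]) if r<1e-9 else np.array([x/r*np.sin(r),y/r*np.sin(r),np.cos(r)])
    else: d=np.array([x,y,1.])
    return P[:3,3],P[:3,:3]@(d*[1,-1,-1])
def onz(c,u,v,z,cal=None):
    o,d=ray(c,u,v,cal); return o+d*(z-o[2])/d[2]
def reds(im):
    hsv=cv2.cvtColor(im,cv2.COLOR_RGB2HSV); h,s,v=cv2.split(hsv)
    m=(((h<6)|(h>174))&(s>190)&(v>90)).astype(np.uint8)
    n,_,st,ce=cv2.connectedComponentsWithStats(m)
    return [(ce[i].round(1).tolist(),st[i].tolist()) for i in range(1,n) if st[i][4]>25]
E
python3 - <<'E'
from h import *
for c in ["scene","side"]:
    im=cv2.imread(f"pics/{c}0.png")[:,:,::-1].copy()
    for ce,st in reds(im):
        print(c,ce,st,onz(c,*ce,0.054).round(3))
a=cv2.imread("pics/scene0.png")[140:320,180:420]; b=cv2.imread("pics/side0.png")[100:280,240:440]
cv2.imwrite("pics/crop.png",np.hstack([cv2.resize(a,None,fx=1.75,fy=1.75),cv2.resize(b,None,fx=1.75,fy=1.75)]))
E
```

```text
scene [286.8, 166.1] [283, 161, 8, 13, 64] [0.361 0.146 0.054]
scene [338.6, 165.4] [335, 161, 9, 12, 77] [0.475 0.26  0.054]
scene [269.5, 191.8] [264, 187, 12, 12, 101] [0.412 0.034 0.054]
scene [291.4, 219.3] [285, 213, 14, 15, 125] [0.539 0.005 0.054]
scene [241.6, 238.6] [235, 232, 14, 16, 153] [ 0.497 -0.132  0.054]
scene [210.2, 282.2] [203, 275, 16, 18, 192] [ 0.552 -0.266  0.054]
side [386.0, 133.4] [381, 128, 11, 12, 105] [ 0.544 -0.255  0.054]
side [381.9, 161.9] [376, 156, 12, 13, 128] [ 0.488 -0.122  0.054]
side [345.0, 183.2] [339, 177, 13, 14, 146] [0.529 0.017 0.054]
side [381.1, 208.7] [375, 201, 14, 16, 175] [0.401 0.046 0.054]
side [376.0, 245.1] [369, 237, 15, 17, 211] [0.355 0.158 0.054]
side [311.9, 254.0] [305, 246, 15, 17, 222] [0.464 0.265 0.054]
```

View pics/crop.png

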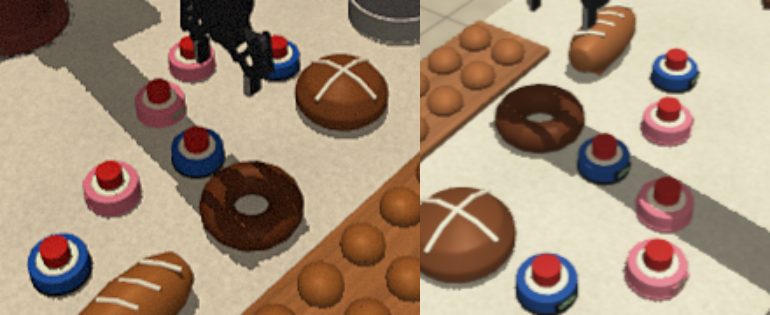

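The crop confirms the pairs: the three blue timers each have a loaf right behind them, and the pink ones have none. I'll move above the round loaf's timer with the gripper shut.

>>> apply_moves:
  targets:
    - {"translation":[0.37,-0.22,0],"twist":0,"hand":0}
    - {"translation":[0.37,-0.22,0],"twist":0,"hand":0}
    - {"translation":[0.37,-0.22,0],"twist":0,"hand":0}
    - {"translation":[0.37,-0.22,0],"twist":0,"hand":0}
    - {"translation":[0.37,-0.22,0],"twist":0,"hand":0}
    - {"translation":[0.37,-0.22,0],"twist":0,"hand":0}
    - {"translation":[0.4,-0.24,0],"twist":0,"hand":0}
    - {"translation":[0,0,0.4],"twist":0,"hand":0}

```text
time: 1.5
tool_pos: [0.4701, 0.2673, 0.2199]
tool_rot: [0.002, 0.705, 0.709, 0.007]
contact_force: [1.0, -1.5, -0.7]
gripper_width: 0.001
grasp_force: 0.0
```

```bash
cat > w.py <<'E'
from h import *
import sys
cal=get_calibration("wrist"); im=grab_frame("wrist"); cv2.imwrite(f"pics/{sys.argv[1]}.png",im[:,:,::-1])
s=state();print(s["time"],s["tool_pos"].round(4),s["tool_rot"].round(3),s["contact_force"].round(2),s["gripper_width"])
for ce,st in reds(im): print(ce,st,onz("wrist",*ce,0.058,cal).round(4))
for q in ["top_round"]:
    print(q,[(np.round(d["point"],3).tolist(),round(d["score"],2)) for d in recognise("wrist",q)])
E
python3 w.py w1
```

```text
1.55 [0.4659 0.2635 0.2082] [-0.001  0.706  0.709 -0.002] [-3.08 -1.63 -5.93] -0.0006073953470833443
[315.9, 214.4] [307, 212, 18, 5, 61] [0.4679 0.245  0.058 ]
[210.3, 284.0] [201, 279, 23, 14, 124] [0.3524 0.1641 0.058 ]
top_round [([0.468, 0.265, 0.059], 0.73)]
```

View pics/w1.png

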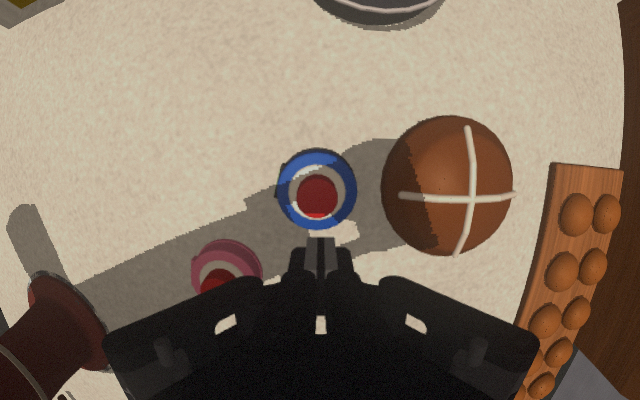

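The wrist view shows the blue timer at (316,190) with its cap at (316,196) in the hand's shadow. A pink decoy is at (225,270) and the round loaf at (447,185). I'll refine the cap centre with a wider threshold.

```bash
sed -i 's/(s>190)&(v>90)/(s>150)\&(v>55)/' h.py; sed -i 's/cal=get_cal/s=state();print(s["tool_pos"].round(4));cal=get_cal/' w.py; sed -i 's/print(ce,st,onz("wrist",\*ce,0.058,cal)/print(ce,st,onz("wrist",*ce,float(sys.argv[2]),cal)/' w.py; python3 w.py w2 0.059
```

```text
[0.4655 0.262  0.2083]
1.65 [0.467  0.2616 0.2106] [-0.001  0.707  0.707 -0.003] [-0.74 -0.18  0.59] 0.001397622864588554
[324.9, 192.8] [304, 170, 43, 44, 1393] [0.4683 0.2625 0.059 ]
[219.5, 277.8] [204, 268, 36, 24, 436] [0.3599 0.1716 0.059 ]
top_round [([0.47, 0.263, 0.062], 0.7)]
```

>>> apply_moves:
  targets:
    - {"translation":[0,0,0.4],"twist":0,"hand":0}
    - {"translation":[0,0,0.4],"twist":0,"hand":0}
    - {"translation":[0,0,0.25],"twist":0,"hand":0}
    - {"translation":[0,0,0.1],"twist":0,"hand":0}
    - {"translation":[0,0,0],"twist":0,"hand":0}
    - {"translation":[0,0,0],"twist":0,"hand":0}

```text
time: 2.3
tool_pos: [0.4708, 0.2622, 0.1006]
tool_rot: [0.001, 0.707, 0.707, 0.002]
contact_force: [0.4, -0.8, 0.3]
gripper_width: 0.004
grasp_force: 0.0
```

>>> apply_moves:
  targets:
    - {"translation":[0,0,0.07],"twist":0,"hand":0}
    - {"translation":[0,0,0.06],"twist":0,"hand":0}
    - {"translation":[0,0,0.03],"twist":0,"hand":0}
    - {"translation":[0,0,0.03],"twist":0,"hand":0}
    - {"translation":[0,0,0.03],"twist":0,"hand":0}
    - {"translation":[0,0,0.02],"twist":0,"hand":0}
    - {"translation":[0,0,0],"twist":0,"hand":0}
    - {"translation":[0,0,0],"twist":0,"hand":0}

```text
time: 3.1
tool_pos: [0.469, 0.262, 0.0744]
tool_rot: [-0.0, 0.707, 0.707, -0.0]
contact_force: [-1.1, -0.9, 3.2]
gripper_width: 0.002
grasp_force: 1.6
```

>>> apply_moves:
  targets:
    - {"translation":[0,0,0.02],"twist":0,"hand":0}
    - {"translation":[0,0,0.02],"twist":0,"hand":0}
    - {"translation":[0,0,0.02],"twist":0,"hand":0}
    - {"translation":[0,0,0.02],"twist":0,"hand":0}
    - {"translation":[0,0,0],"twist":0,"hand":0}
    - {"translation":[0,0,0],"twist":0,"hand":0}
    - {"translation":[0,0,0],"twist":0,"hand":0}

```text
time: 3.8
tool_pos: [0.4691, 0.2621, 0.0665]
tool_rot: [0.0, 0.707, 0.707, 0.0]
contact_force: [-1.5, -0.7, 4.4]
gripper_width: 0.002
grasp_force: 2.1
```

>>> apply_moves:
  targets:
    - {"translation":[0,0,0.02],"twist":0,"hand":0}
    - {"translation":[0,0,0],"twist":0,"hand":0}
    - {"translation":[0,0,0],"twist":0,"hand":0}

```text
time: 4.1
tool_pos: [0.4691, 0.2621, 0.0647]
tool_rot: [0.0, 0.707, 0.707, 0.0]
contact_force: [-1.5, -0.2, 6.0]
gripper_width: -0.002
grasp_force: 3.1
```

>>> apply_moves:
  targets:
    - {"translation":[0,0,-0.1],"twist":0,"hand":0}
    - {"translation":[0,0,-0.4],"twist":0,"hand":0}
    - {"translation":[0,0,-0.5],"twist":0,"hand":0}
    - {"translation":[0,0,-0.45],"twist":0,"hand":0}
    - {"translation":[0,0,0],"twist":0,"hand":0}
    - {"translation":[0,0,0],"twist":0,"hand":0}

```text
time: 4.7
tool_pos: [0.4696, 0.2622, 0.2109]
tool_rot: [0.001, 0.707, 0.707, 0.001]
contact_force: [-0.1, 0.4, 0.0]
gripper_width: -0.0
grasp_force: 0.0
```

```bash
python3 w.py w3 0.048; python3 - <<'E'
import cv2,numpy as np
a=cv2.imread("pics/w2.png")[120:260,230:400];b=cv2.imread("pics/w3.png")[120:260,230:400]
cv2.imwrite("pics/cmp.png",cv2.resize(np.hstack([a,b]),None,fx=2,fy=2))
E
```

```text
[0.4696 0.2622 0.2109]
4.75 [0.4687 0.2618 0.2088] [-0.     0.707  0.707 -0.   ] [ 0.21 -0.25 -0.99] -8.967800353753584e-05
[318.6, 190.6] [299, 171, 40, 40, 1232] [0.4685 0.2622 0.048 ]
[215.4, 278.8] [199, 268, 37, 26, 492] [0.356  0.1643 0.048 ]
top_round [([0.467, 0.263, 0.05], 0.73)]
```

View pics/cmp.png

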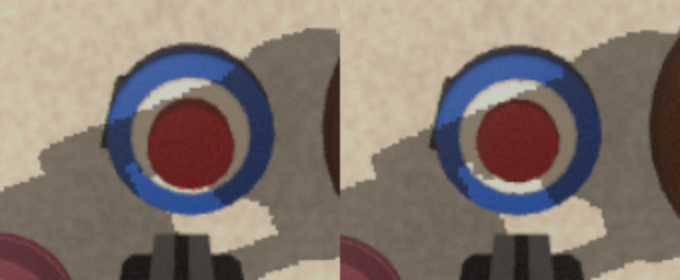

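In the enlarged wrist views, with the cap at about (318,191), it is smaller after the press. Its height is about 50 mm, where it was 62, so it has stayed down. Next is the long loaf's timer.

>>> apply_moves:
  targets:
    - {"translation":[-0.43,0.07,0],"twist":0,"hand":0}
    - {"translation":[-0.43,0.07,0],"twist":0,"hand":0}
    - {"translation":[-0.43,0.07,0],"twist":0,"hand":0}
    - {"translation":[-0.43,0.07,0],"twist":0,"hand":0}
    - {"translation":[-0.43,0.07,0],"twist":0,"hand":0}
    - {"translation":[-0.43,0.07,0],"twist":0,"hand":0}
    - {"translation":[-0.43,0.07,0],"twist":0,"hand":0}
    - {"translation":[-0.43,0.07,0],"twist":0,"hand":0}

```text
time: 5.6
tool_pos: [0.5237, -0.0835, 0.2066]
tool_rot: [-0.002, 0.707, 0.707, -0.001]
contact_force: [0.9, 0.6, 0.5]
gripper_width: -0.004
grasp_force: 0.0
```

>>> apply_moves:
  targets:
    - {"translation":[-0.43,0.07,0],"twist":0,"hand":0}
    - {"translation":[-0.43,0.07,0],"twist":0,"hand":0}
    - {"translation":[-0.43,0.07,0],"twist":0,"hand":0}
    - {"translation":[-0.43,0.02,0],"twist":0,"hand":0}
    - {"translation":[0,0,0],"twist":0,"hand":0}
    - {"translation":[0,0,0],"twist":0,"hand":0}
    - {"translation":[0,0,0],"twist":0,"hand":0}

```text
time: 6.3
tool_pos: [0.5473, -0.2528, 0.2075]
tool_rot: [-0.002, 0.707, 0.707, -0.0]
contact_force: [-0.3, 0.5, 1.2]
gripper_width: -0.001
grasp_force: 0.0
```

```bash
python3 w.py w4 0.059
```

```text
[ 0.5473 -0.2528  0.2075]
6.35 [ 0.5475 -0.2526  0.208 ] [-0.001  0.707  0.708 -0.   ] [ 0.72 -0.03  0.9 ] -0.005646390528617951
[259.6, 59.3] [238, 38, 45, 44, 1491] [ 0.4942 -0.1318  0.059 ]
[323.1, 205.1] [303, 183, 42, 45, 1421] [ 0.5494 -0.2627  0.059 ]
top_round [([0.548, -0.258, 0.035], 0.6)]
```

View pics/w4.png

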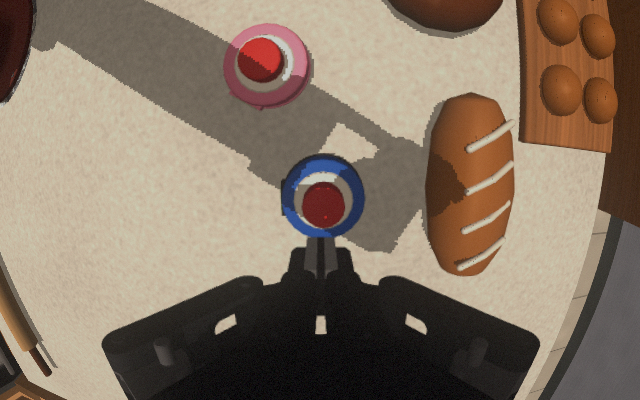

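The blue timer at (323,200) is in front of the long loaf at (470,185), and its cap is at (0.549, -0.262). I'll shift 9 mm in -y and descend.

>>> apply_moves:
  targets:
    - {"translation":[-0.09,0.02,0.3],"twist":0,"hand":0}
    - {"translation":[0,0,0.4],"twist":0,"hand":0}
    - {"translation":[0,0,0.3],"twist":0,"hand":0}
    - {"translation":[0,0,0.1],"twist":0,"hand":0}
    - {"translation":[0,0,0],"twist":0,"hand":0}
    - {"translation":[0,0,0],"twist":0,"hand":0}
    - {"translation":[0,0,0],"twist":0,"hand":0}

```text
time: 7.1
tool_pos: [0.5515, -0.2637, 0.102]
tool_rot: [0.002, 0.707, 0.707, 0.0]
contact_force: [0.5, 0.4, 0.1]
gripper_width: -0.001
grasp_force: 0.0
```

>>> apply_moves:
  targets:
    - {"translation":[0,-0.01,0.08],"twist":0,"hand":0}
    - {"translation":[0,0,0.06],"twist":0,"hand":0}
    - {"translation":[0,0,0.03],"twist":0,"hand":0}
    - {"translation":[0,0,0.03],"twist":0,"hand":0}
    - {"translation":[0,0,0.03],"twist":0,"hand":0}
    - {"translation":[0,0,0.02],"twist":0,"hand":0}
    - {"translation":[0,0,0],"twist":0,"hand":0}
    - {"translation":[0,0,0],"twist":0,"hand":0}

```text
time: 7.9
tool_pos: [0.5491, -0.2631, 0.0745]
tool_rot: [0.0, 0.707, 0.707, 0.0]
contact_force: [-2.0, 0.7, 2.2]
gripper_width: -0.002
grasp_force: 1.5
```

>>> apply_moves:
  targets:
    - {"translation":[0,0,0.02],"twist":0,"hand":0}
    - {"translation":[0,0,0.02],"twist":0,"hand":0}
    - {"translation":[0,0,0.02],"twist":0,"hand":0}
    - {"translation":[0,0,0.02],"twist":0,"hand":0}
    - {"translation":[0,0,0.02],"twist":0,"hand":0}
    - {"translation":[0,0,0],"twist":0,"hand":0}
    - {"translation":[0,0,0],"twist":0,"hand":0}
    - {"translation":[0,0,0],"twist":0,"hand":0}

```text
time: 8.7
tool_pos: [0.5493, -0.2632, 0.0649]
tool_rot: [0.0, 0.707, 0.707, 0.0]
contact_force: [-1.4, 0.8, 6.7]
gripper_width: 0.001
grasp_force: 3.0
```

>>> apply_moves:
  targets:
    - {"translation":[0,0,-0.1],"twist":0,"hand":0}
    - {"translation":[0,0,-0.4],"twist":0,"hand":0}
    - {"translation":[0,0,-0.5],"twist":0,"hand":0}
    - {"translation":[0,0,-0.45],"twist":0,"hand":0}
    - {"translation":[0,0,0],"twist":0,"hand":0}
    - {"translation":[0,0,0],"twist":0,"hand":0}

```text
time: 9.3
tool_pos: [0.5496, -0.2634, 0.2111]
tool_rot: [0.002, 0.707, 0.707, 0.0]
contact_force: [-0.2, 1.6, -0.6]
gripper_width: 0.001
grasp_force: 0.0
```

```bash
python3 w.py w5 0.048
```

```text
[ 0.5496 -0.2634  0.2111]
9.35 [ 0.5487 -0.2628  0.2088] [-0.     0.707  0.707 -0.   ] [-0.31 -0.33 -1.38] 0.0013532502114545547
[256.7, 48.4] [235, 27, 44, 44, 1447] [ 0.492  -0.1295  0.048 ]
[319.5, 190.3] [300, 170, 40, 41, 1264] [ 0.5493 -0.2636  0.048 ]
top_round []
```

>>> apply_moves:
  targets:
    - {"translation":[0.4,-0.02,0],"twist":0,"hand":0}
    - {"translation":[0.4,-0.02,0],"twist":0,"hand":0}
    - {"translation":[0.4,-0.02,0],"twist":0,"hand":0}
    - {"translation":[0.4,-0.02,0],"twist":0,"hand":0}
    - {"translation":[0.4,-0.02,0],"twist":0,"hand":0}
    - {"translation":[0.4,-0.02,0],"twist":0,"hand":0}
    - {"translation":[0.34,-0.03,0],"twist":0,"hand":0}
    - {"translation":[0,0,0],"twist":0,"hand":0}

```text
time: 10.2
tool_pos: [0.5322, 0.0144, 0.2065]
tool_rot: [-0.002, 0.705, 0.709, -0.001]
contact_force: [0.3, -0.7, -0.7]
gripper_width: 0.002
grasp_force: 0.0
```

>>> apply_moves:
  targets:
    - {"translation":[0,0,0],"twist":0,"hand":0}
    - {"translation":[0,0,0],"twist":0,"hand":0}

```text
time: 10.4
tool_pos: [0.5335, 0.0103, 0.208]
tool_rot: [-0.001, 0.707, 0.707, -0.001]
contact_force: [0.4, -0.2, 0.2]
gripper_width: 0.001
grasp_force: 0.0
```

```bash
python3 w.py w6 0.059
```

```text
[0.5335 0.0103 0.208 ]
10.45 [0.5337 0.01   0.2083] [-0.001  0.708  0.707 -0.001] [ 0.78  0.05 -0.38] -3.194182923718961e-05
[141.2, 52.5] [124, 34, 41, 39, 1004] [0.3603 0.1523 0.059 ]
[187.3, 162.7] [167, 143, 44, 41, 1344] [0.4088 0.0408 0.059 ]
[320.8, 192.3] [300, 170, 42, 44, 1450] [0.5336 0.0118 0.059 ]
top_round []
```

View pics/w6.png

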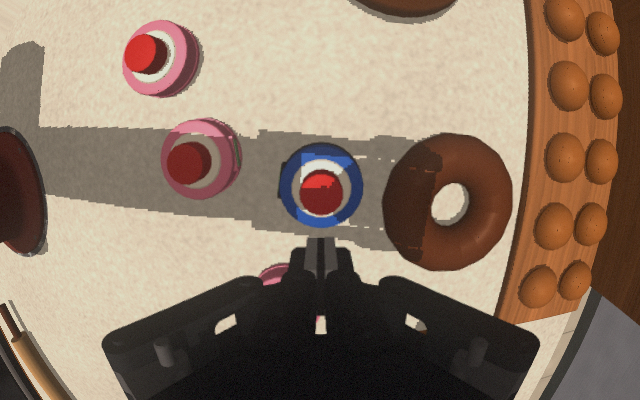

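The long loaf's cap now measures 40 px, where it was 43, so it is down. The blue timer at (321,187) is in front of the ring loaf at (447,202), and the cap lies within 2 mm of the finger.

>>> apply_moves:
  targets:
    - {"translation":[0.01,0,0.3],"twist":0,"hand":0}
    - {"translation":[0,0,0.4],"twist":0,"hand":0}
    - {"translation":[0,0,0.3],"twist":0,"hand":0}
    - {"translation":[0,0,0.1],"twist":0,"hand":0}
    - {"translation":[0,0,0],"twist":0,"hand":0}
    - {"translation":[0,0,0],"twist":0,"hand":0}
    - {"translation":[0,0,0],"twist":0,"hand":0}

```text
time: 11.2
tool_pos: [0.5357, 0.0116, 0.1017]
tool_rot: [0.002, 0.707, 0.707, 0.001]
contact_force: [0.4, -0.0, -0.2]
gripper_width: -0.002
grasp_force: 0.0
```

>>> apply_moves:
  targets:
    - {"translation":[0,0,0.08],"twist":0,"hand":0}
    - {"translation":[0,0,0.06],"twist":0,"hand":0}
    - {"translation":[0,0,0.03],"twist":0,"hand":0}
    - {"translation":[0,0,0.03],"twist":0,"hand":0}
    - {"translation":[0,0,0.03],"twist":0,"hand":0}
    - {"translation":[0,0,0.02],"twist":0,"hand":0}
    - {"translation":[0,0,0],"twist":0,"hand":0}
    - {"translation":[0,0,0],"twist":0,"hand":0}

```text
time: 12.0
tool_pos: [0.534, 0.012, 0.0744]
tool_rot: [0.0, 0.707, 0.707, 0.0]
contact_force: [-1.9, -0.0, 2.0]
gripper_width: -0.004
grasp_force: 1.5
```

>>> apply_moves:
  targets:
    - {"translation":[0,0,0.02],"twist":0,"hand":0}
    - {"translation":[0,0,0.02],"twist":0,"hand":0}
    - {"translation":[0,0,0.02],"twist":0,"hand":0}
    - {"translation":[0,0,0.02],"twist":0,"hand":0}
    - {"translation":[0,0,0.02],"twist":0,"hand":0}
    - {"translation":[0,0,0],"twist":0,"hand":0}
    - {"translation":[0,0,0],"twist":0,"hand":0}
    - {"translation":[0,0,0],"twist":0,"hand":0}

```text
time: 12.8
tool_pos: [0.5343, 0.012, 0.0648]
tool_rot: [0.0, 0.707, 0.707, 0.0]
contact_force: [-2.0, 1.1, 6.0]
gripper_width: -0.001
grasp_force: 3.1
```

>>> apply_moves:
  targets:
    - {"translation":[0,0,-0.1],"twist":0,"hand":0}
    - {"translation":[0,0,-0.4],"twist":0,"hand":0}
    - {"translation":[0,0,-0.5],"twist":0,"hand":0}
    - {"translation":[0,0,-0.45],"twist":0,"hand":0}
    - {"translation":[0,0,0],"twist":0,"hand":0}
    - {"translation":[0,0,0],"twist":0,"hand":0}
    - {"translation":[0,0,0],"twist":0,"hand":0}

```text
time: 13.5
tool_pos: [0.5331, 0.0121, 0.2076]
tool_rot: [-0.001, 0.707, 0.707, -0.001]
contact_force: [0.0, 0.9, -0.5]
gripper_width: 0.001
grasp_force: 0.0
```

```bash
python3 w.py w7 0.048; python3 - <<'E'
from h import *
im=grab_frame("side");cv2.imwrite("pics/side1.png",im[:,:,::-1])
for ce,st in reds(im): print(ce,st)
a=cv2.imread("pics/side0.png")[100:300,220:440];b=cv2.imread("pics/side1.png")[100:300,220:440]
cv2.imwrite("pics/cmp2.png",cv2.resize(np.hstack([a,b]),None,fx=1.8,fy=1.8))
E
```

```text
[0.5331 0.0121 0.2076]
13.55 [0.5328 0.0121 0.207 ] [-0.001  0.707  0.707 -0.001] [ 0.12  1.29 -0.01] 0.0003413662649171096
[141.8, 54.3] [125, 36, 37, 40, 1038] [0.3536 0.155  0.048 ]
[188.1, 164.5] [168, 144, 43, 42, 1357] [0.4041 0.0393 0.048 ]
[321.5, 192.3] [302, 172, 40, 41, 1290] [0.5337 0.0111 0.048 ]
top_round []
[385.9, 134.9] [381, 131, 11, 9, 85]
[381.7, 161.9] [376, 156, 13, 13, 146]
[344.8, 184.8] [339, 180, 13, 11, 119]
[380.9, 208.7] [374, 201, 15, 16, 198]
[375.8, 245.1] [368, 237, 17, 18, 242]
[311.9, 255.5] [304, 248, 16, 15, 188]
```

View pics/cmp2.png

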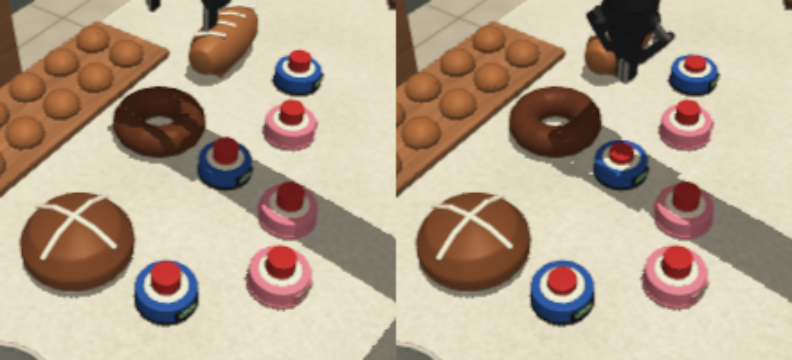

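The side view before and after shows all three blue plungers down: (386,135), (345,185) and (312,255). The pink ones are still up and nothing has moved.

```bash
python3 -c "from plant import *; print(job_done())"
```

```text
the job is handed in; nothing more can be done
None
```

I pressed the three timers in order (round, long, ring) at about 6–7 N each; the final pictures show all three plungers down and nothing moved, and the job is handed in (no verdict was returned).

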